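Wedge the spring clip off the axle stub and stow it

ROBOT

A 6-joint arm with a two-finger parallel gripper is mounted at the origin on the work surface. World frame = base frame: x ahead of the robot, y to its left, z up, the work surface at z = 0. Lengths are in m, angles in rad, forces in N, time in s.
With the tool pointing down it reaches from about 0.425 to 0.95 m from the base axis. Payload 3.5 kg.
Tool frame: the origin (TCP) lies on the centre line of the jaws, within the pads' length; the fingertips stand 17 mm ahead of it and the grasp point (between the pads) lies 2 mm behind it; z points along the fingers, y is the line along which they close (so a half turn about z gives the same grasp; the last joint's range is limited). The gripper opens to 85 mm and grips with 20 to 120 N. Pads are 22 mm wide; open, the fingers measure 114 mm over their backs; the gripper's body (76 mm by 85 mm) begins 54 mm behind the grasp point. The pads swing forward as they close: fully open they stand 13 mm farther back than shut.
Start: joints at [1.051, 0.286, 1.577, -0, 1.279, -0.15], TCP at [0.244, 0.629, 0.248] pointing down, gripper open.
Joint ranges: [-2.77, 2.77], [-0.9, 2.22], [0.21, 2.48], [-1.53, 4.67], [0.24, 2.81], [-2.84, 2.84]. Speed limits (rad/s): [2.79, 2.79, 3.14, 3.14, 3.14, 3.14].

INTERFACE

Orientations are given as a unit quaternion [x, y, z, w].
In Python, from plant import ctrl gives the robot as it stands. The module is installed in compiled form; this text tells all that it offers.
- The arm moves only by the tool drive_tool, never from a script. Its argument "moves" is a list of rows, each a list of 3 entries, a list of its own where there are three numbers: the turn, a rotation vector about the tool's x, y, z in rad, then the shift along the tool's x, y, z in m, then the finger opening in m, from 0 to 0.0854. A call has 1 to 5 rows; each row shifts and turns the commanded pose from where the row before left it, along the tool's axes as they then stand; what a row does not reach is not made up. A row lasts 1/8 s, in which the tool goes at most 62.5 mm and 10.7 degrees, less where a joint would pass 70% of its speed; a pose out of reach is approached as far as the arm can. A call with a gripper value outside its range is refused whole. The fingers move at their own pace and stop on an object; "grip_force" is the grip in N (left out, the last holds). Time passes only in rows, so rows that do not move let the fingers close. It gives the time, the measured TCP pose, the force, the opening and the grip force at its end, in the units of the state.
- ctrl.get_state(): the state, without advancing time (a new reading comes with each control period).
- ctrl.read_camera(name): name is "side" or "top"; returns a dict with "image" (480x640x3 uint8, red, green, blue), "fx", "fy", "cx", "cy" (pixels), "R" (3x3) and "t" (3): a world point X has camera coordinates R X + t. Camera axes: x right, y down, z forward; pixel columns grow to the right and rows downward; lengths in m; the calibration is good to about 2 mm. A picture is of the moment at which its call begins. There is no depth.
- ctrl.sign_off(): hands the job in; it is judged then, once.
The state is a dict: "time": time; "qpos": joint angles; "dq": joint speeds; "joint_efforts": joint torques, N m; "eef_pos": TCP position; "tcp_rot": TCP orientation; "contact_force": force on the tool from outside, world axes, zero at the start; "wrist_torque": the same for the moment, N m; "opening": opening from 0.0 (shut) to 1.0 (fully open); "finger_force": force on a finger pad.
Only numpy, scipy, OpenCV 4.12 (cv2) and the standard library are available. Lean on these libraries where they do the work, as an engineer would, in place of code of your own. Each camera call takes 0.05 s, during which the arm holds its last target. There are 200 camera calls.

TASK

The bench vice holds an axle stub with a steel spring clip snapped over it. Pick up the tapered hand wedge and slide its thin end along the top of the axle, from the free end, under the bridge of the clip until the clip is spread and rides up past the widest part of the axle; do not pull at the clip with the gripper while it is still snapped on. Then put the wedge away lying in the long compartment of the tote and the clip in the empty wide compartment, and leave the other loose things on the bench where they are.

Things in the scene. Friction and masses are not known exactly. Their poses are not given: they have to be found in the camera images.
- groove (a point): Centre of the groove in which the clip sits, on the axis of the axle: a fixed level rod, 40 mm in diameter, its axis 120 mm above the bench. x points along the axle to its free end, z up. The groove is 26 mm long and 32 mm in diameter. Towards the vice 85 mm of bare axle lie between the groove and the vice's jaws (up to 24 mm above the axis, 67 mm to the sides).
- axle_end (a point): Middle of the free end face of the axle, 37 mm from groove, 24 mm past the groove; same axes.
- clip_tab (a point): Centre of the upright thumb tab on top of the steel spring clip (140 g in all), the place to grasp the loose clip: 8 mm thick (along x, the axle's direction), 36 mm wide (y), standing 24 mm free above the bridge. Snapped on, this point is 42 mm above the axle's axis. Stood on its feet the clip rests upright with this point 56 mm above the floor. x may point either way once the clip is moved.
- clip: The clip, an upside-down U over the axle, 24 mm long in x, 66 mm wide in y, 69 mm tall with its tab; origin on the axle's axis when snapped on, z up. Its level bridge, underside 24.5 mm above the origin, leaves a tunnel over the axle 4.5 mm high and 25 mm wide, between two inner pads, open at both ends. Two legs go down outside the axle; their round rubber-sleeved feet hook in under it.
- leg_left (a joint): Outward swing of one sprung leg (rad), about 0 when snapped on. Lifting the bridge spreads both legs, by about 0.07, and takes roughly 20 to 25 N. After about 10 mm of lift the feet pass the widest part of the axle; the legs then close and push the clip up, gently, in about 0.5 s, till it perches loosely astride the groove, its tab about 61 mm above the axis; from there it lifts off freely.
- leg_right (a joint): The same for the other leg.
- wedge_handle (a point): Centre of the handle block of the plain nylon hand wedge (loose, 60 to 130 g), half-way up; x points to the thin end, z up. Handle 75 mm long, 18 mm wide, 36 mm tall. Ahead of it the wedge tapers over 85 mm, from 25 mm tall at 37.5 mm ahead of this point to 2.5 mm at the tip, 122.5 mm ahead; 18 mm wide throughout, flat underside 18 mm below this point.
- wedge_tip (a point): Middle of the wedge's thin end edge, 1.25 mm above its underside; same axes as wedge_handle.
- drift: Bystander: straight nylon bar 150 x 36 x 30 mm, no taper, lying loose on the bench; its place may be swapped with that of the wedge. Origin under its centre, x along it.
- tote: Fixed open grey tote, 200 x 200 x 45 mm, walls 4 mm, floor 4 mm; origin under its centre, z up. A divider 42 mm tall at y = 6 mm separates the long compartment (on the -y side: 192 mm along x, 100 mm along y) from two others; a divider at x = -35 mm parts a small one, full of brass bushings (on the -x side), from the empty wide one (129 mm along x, 88 mm along y).
- long_bay (a point): Centre of the floor of the long compartment, 4 mm above the bench; axes of the tote.
- wide_bay (a point): Centre of the floor of the empty wide compartment, 4 mm above the bench; axes of the tote.
- flange_a: Bystander: olive primed flange, 75 x 75 mm plate with a 56 mm collar, 35 mm tall, loose. Origin under its centre.
- flange_b: Bystander: a second flange like flange_a, loose.
- screwdriver: Bystander: 200 mm screwdriver lying loose on the bench, origin under its middle, x to its tip.
- can: Bystander: grey can 54 mm in diameter, 150 mm tall, standing loose. Origin under its centre.
- wrench: Bystander: 180 mm flat spanner lying loose on the bench, origin under its middle, x along it.

How it is judged:
On the way, in this order (a step that is already met when the one before it is completed fails the run):
1. the wedge's thin end is slid in under the bridge of the clip, past the middle, while the clip is still snapped on the axle (x of wedge_tip in the frame of clip_tab between -0.05 and 0 m and y of wedge_tip in the frame of clip_tab between -0.013 and 0.013 m and z of wedge_tip in the frame of clip_tab between -0.032 and -0.014 m and z of clip in the frame of groove below 0.011 m).
2. with the wedge still under it, the clip has been spread and has ridden up at least 14.5 mm, past the widest part of the axle (z of clip in the frame of groove above 0.0145 m and distance between clip and groove below 0.045 m and x of wedge_tip in the frame of clip_tab between -0.11 and -0.01 m and y of wedge_tip in the frame of groove between -0.015 and 0.015 m), for 0.1 s.
At the end, for the whole second after the job is handed in: The wedge lies on the floor of the tote's long compartment (handle centre and tip both within it and lower than 30 mm above the bench), the clip rests in the empty wide compartment (its tab within the walls, less than 75 mm above the bench), and both are at rest (y of wedge_handle in the frame of tote between -0.096 and 0 m and y of wedge_tip in the frame of tote between -0.096 and 0 m and x of wedge_tip in the frame of tote between -0.098 and 0.098 m and height (world z) of each of wedge_handle, wedge_tip below 0.03 m and x of clip_tab in the frame of tote between -0.033 and 0.096 m and y of clip_tab in the frame of tote between 0.008 and 0.096 m and height (world z) of clip_tab below 0.075 m and linear speed of each of clip, wedge below 0.02 m/s); the robot touches nothing.
It fails at once if the gripper or arm bears on the clip while it is still snapped on the axle (lifted less than 11 mm) (contact force between any of the fingers, the arm and clip above 0.5 N and z of clip in the frame of groove below 0.011 m and distance between clip and groove below 0.03 m).
It fails at once if a loose bystander is shifted by more than 40 mm (distance of any of drift, flange_a, flange_b, screwdriver, can, wrench from where it was at the start of the episode above 0.04 m).
It also fails if it takes over 72 s, if anything falls off the work surface, if the arm or the gripper's body presses on something with over 40 N, if the wrist force passes 120 N, or if a joint passes its speed limit or range.

## Working session

There is one attempt and no reset: what is moved stays moved. The work goes in short steps, Python scripts to look and compute and a tool call to move; the robot and the scene stay as the last step left them, time stands still between calls to the robot, and variables do not carry over. Pictures are saved under pics/ and viewed, at most 10 in all, crops included, and the job is handed in when it is done.

Besides the shell and the picture viewer there is one more tool, called after ">>>" by a JSON object that holds its "name" and its "arguments", one argument or row to a line. drive_tool: Moves the arm, as the interface text tells. Its arguments: {"type":"object","properties":{"moves":{"type":"array","items":{"type":"array"}},"grip_force":{"type":"number"}},"required":["moves"]}

```bash
mkdir -p pics; ls; python3 - <<'E'
from plant import ctrl
import cv2,numpy as np
s=ctrl.get_state();print(s)
for n in("top","side"):
    c=ctrl.read_camera(n);cv2.imwrite(f"pics/{n}0.png",c["image"][:,:,::-1])
    np.savez(f"{n}.npz",**{k:v for k,v in c.items()})
    print(n,c["fx"],c["fy"],c["cx"],c["cy"],np.round(c["R"],4).tolist(),c["t"])
E
```

```text
pics
{'time': 0.0, 'qpos': array([ 1.05097696e+00,  2.87210129e-01,  1.57817652e+00, -5.42094158e-06,
        1.27859734e+00, -1.50019771e-01]), 'dq': array([ 0.0006826 , -0.00094499,  0.00042869, -0.00082123, -0.00306705,
       -0.0009766 ]), 'joint_efforts': array([-9.00477353e-04, -4.05973506e+01, -2.92628378e+01, -1.88454501e-04,
        5.76702048e-03,  4.17882134e-06]), 'eef_pos': array([0.24364057, 0.62883415, 0.24691774]), 'tcp_rot': array([ 1.83847139e-01,  9.82954119e-01, -1.13008870e-03, -3.90558536e-04]), 'contact_force': array([0.4302199 , 0.78804735, 0.43034917]), 'wrist_torque': array([ 0.05855099, -0.03415914, -0.00494737]), 'finger_force': 0.0, 'opening': 0.9966723615631089}
top 590.8911644854062 590.8911644854062 318.91854299393634 243.1068364922214 [[0.1203, -0.9927, 0.0038], [-0.9712, -0.1185, -0.2067], [0.2056, 0.0212, -0.9784]] [-0.10328721  0.53073613  1.45107873]
side 453.80166611236206 453.80166611236206 322.9078585896273 239.93079114651346 [[0.9771, -0.2119, 0.0168], [-0.1272, -0.6462, -0.7525], [0.1703, 0.7331, -0.6584]] [-0.53371819  0.12627485  1.24425719]
```

View pics/top0.png

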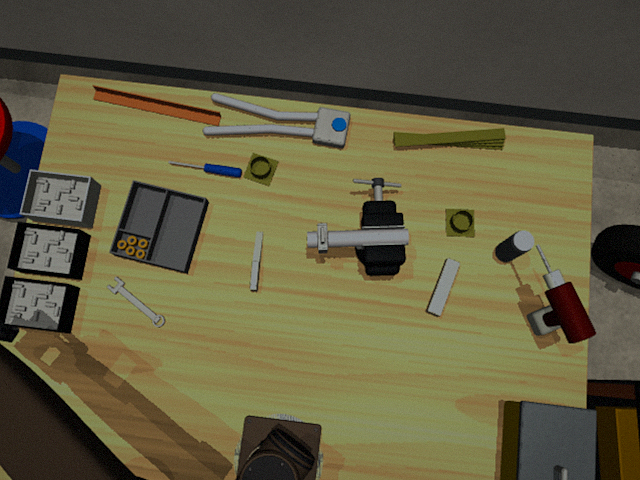

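View pics/side0.png

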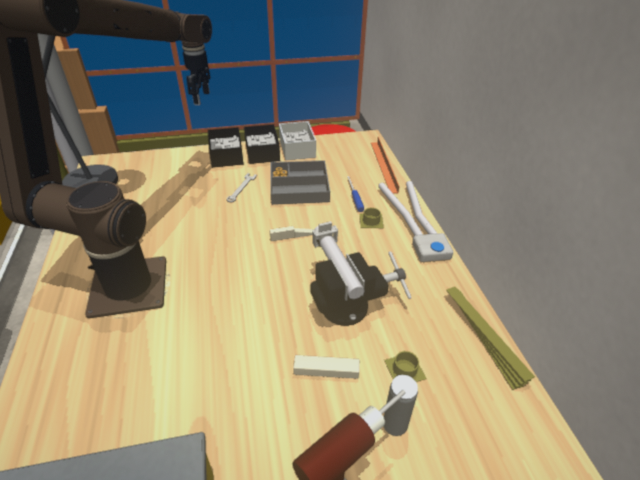

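```bash
python3 - <<'E'
import cv2
t=cv2.imread("pics/top0.png");s=cv2.imread("pics/side0.png")
cv2.imwrite("pics/c1.png",cv2.resize(t[215:305,240:420],None,fx=4.4,fy=4.4,interpolation=cv2.INTER_CUBIC))
cv2.imwrite("pics/c2.png",cv2.resize(s[155:275,260:400],None,fx=5,fy=5,interpolation=cv2.INTER_CUBIC))
E
```

```text
(no output)
```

View pics/c1.png

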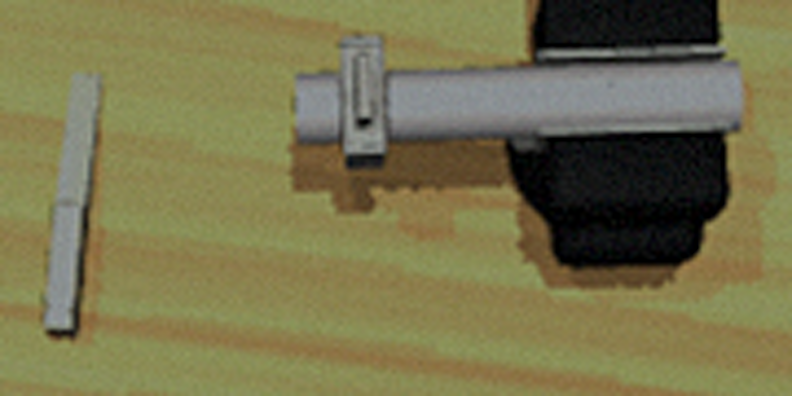

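View pics/c2.png

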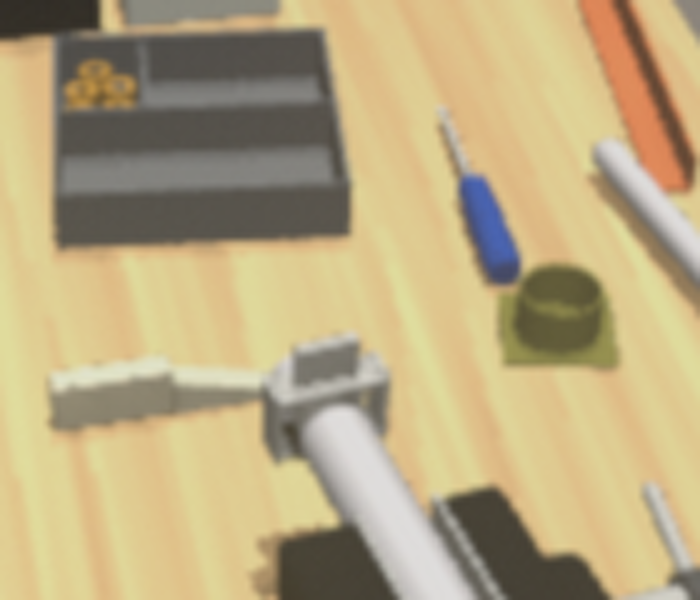

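```bash
cat >h.py <<'E'
import numpy as np
from scipy.optimize import least_squares
C={n:dict(np.load(f"{n}.npz")) for n in("top","side")}
def proj(n,X):
    c=C[n];p=np.atleast_2d(X)@c["R"].T+c["t"]
    return np.c_[c["fx"]*p[:,0]/p[:,2]+c["cx"],c["fy"]*p[:,1]/p[:,2]+c["cy"]]
def fit(obs,z0=0,x0=(.6,.2,0),freez=False):
    "obs: (cam,(u,v),(x,y,z)); pose x,y,yaw[,z]"
    def W(q,P):
        c,s=np.cos(q[2]),np.sin(q[2]);z=q[3] if freez else z0
        return np.array([q[0]+c*P[0]-s*P[1],q[1]+s*P[0]+c*P[1],z+P[2]])
    f=lambda q:np.concatenate([proj(n,W(q,P))[0]-uv for n,uv,P in obs])
    r=least_squares(f,list(x0)+([z0] if freez else []),loss="soft_l1")
    return r.x,np.round(f(r.x).reshape(-1,2),1).tolist()
t1=lambda u,v:("top",(240+(u+.5)/4.4-.5,215+(v+.5)/4.4-.5))
s2=lambda u,v:("side",(260+(u+.5)/5-.5,155+(v+.5)/5-.5))
E
python3 - <<'E'
from h import *
w=[(*t1(60,320),(-.0375,0,.036)),(*t1(70,203),(.0375,0,.036)),(*t1(87,75),(.1225,0,.0025)),
(*s2(56,387),(-.0375,0,.036)),(*s2(166,365),(.0375,0,.036))]
print("wedge",fit(w))
print("wedge z",fit(w,freez=True)[0])
# frame: groove, x to free end
a=[(*t1(296,109),(.037,0,0)),(*t1(363,88),(0,0,.054)),(*s2(294,352),(-.004,-.018,.054)),(*s2(358,338),(-.004,.018,.054)),
(*t1(355,55),(.004,.018,.054)),(*t1(372,54),(-.004,.018,.054)),(*t1(741,97),(-.205,0,0))]
# sign of y: x->world+y, so +y -> world -x
a=[(n,uv,(P[0],-P[1],P[2])) for n,uv,P in a][:-1]
print("axle",fit(a,.12,(.6,.1,1.57)));print(fit(a,.12,(.6,.1,1.57),True)[0])
b=[("top",(135,181),(.1,.1,.045)),("top",(208,199),(.1,-.1,.045)),("top",(187,268),(-.1,-.1,.045)),
(*s2(55,38),(-.1,.1,.045)),(*s2(325,30),(.1,.1,.045)),(*s2(350,182),(.1,-.1,.045)),(*s2(57,190),(-.1,-.1,.045))]
print("tote",fit(b))
E
```

```text
wedge (array([0.44180666, 0.11526532, 0.0675782 ]), [[0.2, 1.9], [0.1, -0.5], [-0.1, -0.7], [-1.4, -0.4], [0.8, -0.1]])
wedge z [ 0.44220735  0.11592368  0.06486078 -0.00191387]
axle (array([ 0.53636059, -0.04591626,  1.70017757]), [[-0.1, -0.1], [-0.0, -0.3], [-0.3, 0.7], [-0.2, 0.7], [0.0, -0.2], [-0.4, -0.0]])
[ 0.53587714 -0.04642096  1.70821766  0.12262658]
tote (array([ 0.54123534,  0.37527419, -0.11935664]), [[-0.4, -1.5], [-0.1, -2.0], [-0.8, 2.5], [-0.7, 0.7], [0.1, 0.4], [0.9, 1.5], [-0.7, 2.4]])
```

```bash
cat >>h.py <<'E'
from scipy.spatial.transform import Rotation as Rn
def plan(p,yaw,pose=None):
    "turn (tool) then shift (tool axes after turn) to TCP p, tool down with y axis at world angle yaw"
    from plant import ctrl
    s=ctrl.get_state();R=Rn.from_quat(s["tcp_rot"])
    y=np.array([np.cos(yaw),np.sin(yaw),0]);z=np.array([0,0,-1.]);T=Rn.from_matrix(np.c_[np.cross(y,z),y,z])
    print("t",round(s["time"],2),"pos",s["eef_pos"].round(4),"turn",(R.inv()*T).as_rotvec().round(3),"shift",T.inv().apply(np.array(p)-s["eef_pos"]).round(4),"F",s["contact_force"].round(1),"open",round(s["opening"]*85.4,1),"ff",round(float(s["finger_force"]),1))
def unproj(n,uv,z):
    c=C[n];d=c["R"].T@np.array([(uv[0]-c["cx"])/c["fx"],(uv[1]-c["cy"])/c["fy"],1]);o=-c["R"].T@c["t"]
    return o+d*(z-o[2])/d[2]
E
python3 - <<'E'
from h import *
plan((.442,.1155,.15),1.637)
A=unproj(*t1(296,109),.12);B=unproj(*t1(741,97),.12);print(A,B,np.arctan2(*(A-B)[1::-1]), np.linalg.norm(A-B))
E
```

```text
t 0.1 pos [0.2437 0.6289 0.2471] turn [-0.002 -0.001 -0.436] shift [-0.1639 -0.5254  0.0971] F [-0.8  0.2  0. ] open 85.4 ff 0.0
[ 0.5314566  -0.00957733  0.12      ] [ 0.56819175 -0.25423285  0.12      ] 1.7198334863466593 0.24739805435532436
```

>>> {"name": "drive_tool", "arguments": {
  "moves": [
    [[0,0,-0.146],[0,0,0],0.0854],
    [[0,0,-0.146],[0,0,0],0.0854],
    [[0,0,-0.144],[0,0,0],0.0854],
    [[0,0,0],[-0.015,-0.05,0],0.0854],
    [[0,0,0],[-0.015,-0.05,0],0.0854]
  ]
}}

```text
time: 0.72
eef_pos: [0.2804, 0.5304, 0.2473]
tcp_rot: [-0.034, 0.999, -0.001, -0.0]
contact_force: [0.3, -0.9, 0.1]
opening: 1.001
finger_force: 0.0
```

>>> {"name": "drive_tool", "arguments": {
  "moves": [
    [[0,0,0],[-0.015,-0.05,0],0.0854],
    [[0,0,0],[-0.015,-0.05,0],0.0854],
    [[0,0,0],[-0.015,-0.05,0],0.0854],
    [[0,0,0],[-0.015,-0.05,0.01],0.0854],
    [[0,0,0],[-0.015,-0.05,0.01],0.0854]
  ]
}}

```text
time: 1.35
eef_pos: [0.372, 0.2854, 0.2279]
tcp_rot: [-0.033, 0.999, -0.0, 0.0]
contact_force: [0.2, 0.3, -0.9]
opening: 0.997
finger_force: 0.0
```

>>> {"name": "drive_tool", "arguments": {
  "moves": [
    [[0,0,0],[-0.015,-0.05,0.02],0.0854],
    [[0,0,0],[-0.015,-0.05,0.02],0.0854],
    [[0,0,0],[-0.015,-0.05,0.02],0.0854],
    [[0,0,0],[-0.014,-0.025,0.017],0.0854],
    [[0,0,0],[0,0,0],0.0854]
  ]
}}

```text
time: 1.98
eef_pos: [0.4417, 0.1149, 0.1497]
tcp_rot: [-0.031, 1.0, 0.0, -0.002]
contact_force: [-1.2, -0.2, 0.3]
opening: 1.0
finger_force: 0.0
```

```bash
python3 - <<'E'
from h import *
plan((.442,.1155,.022),1.637)
from plant import ctrl
import cv2
s=ctrl.read_camera("side")["image"][:,:,::-1];t=ctrl.read_camera("top")["image"][:,:,::-1]
a=cv2.resize(s[170:270,230:360],(520,400),interpolation=cv2.INTER_CUBIC);b=cv2.resize(t[210:310,220:290],(280,400),interpolation=cv2.INTER_CUBIC)
cv2.imwrite("pics/g1.png",np.hstack([a,b]))
E
```

```text
t 1.98 pos [0.4417 0.1149 0.1497] turn [ 0.    -0.004 -0.004] shift [-0.0003  0.0006  0.1277] F [-1.2 -0.2  0.3] open 85.4 ff 0.0
```

View pics/g1.png

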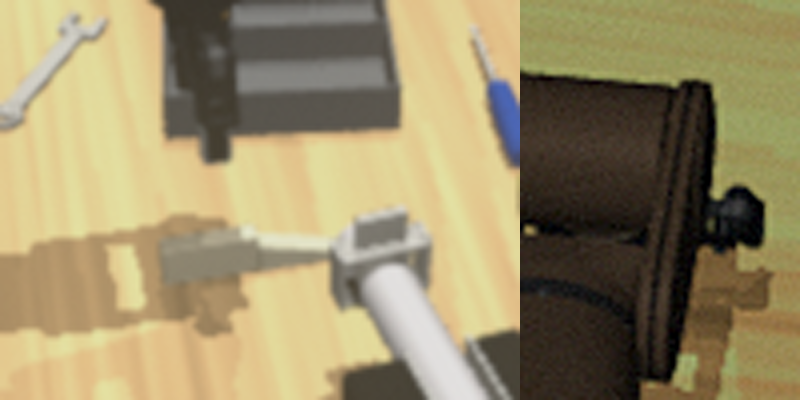

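>>> {"name": "drive_tool", "arguments": {
  "moves": [
    [[0,-0.004,-0.004],[0,0,0.05],0.0854],
    [[0,0,0],[0,0,0.05],0.0854],
    [[0,0,0],[0,0,0.025],0.0854],
    [[0,0,0],[0,0,0],0.0],
    [[0,0,0],[0,0,0],0.0]
  ],
  "grip_force": 80
}}

```text
time: 2.7
eef_pos: [0.4437, 0.1172, 0.0279]
tcp_rot: [-0.036, 0.999, 0.0, 0.003]
contact_force: [0.7, -0.2, 0.8]
opening: 0.607
finger_force: 0.0
```

>>> {"name": "drive_tool", "arguments": {
  "moves": [
    [[0,0,0],[0,0,0],0.0],
    [[0,0,0],[0,0,0],0.0],
    [[0,0,0],[0,0,0],0.0]
  ]
}}

```text
time: 3.08
eef_pos: [0.444, 0.1166, 0.028]
tcp_rot: [-0.035, 0.999, 0.0, 0.004]
contact_force: [-2.0, 1.6, 6.7]
opening: 0.196
finger_force: 79.7
```

>>> {"name": "drive_tool", "arguments": {
  "moves": [
    [[0,0,0],[0,0,-0.03],0.0],
    [[0,0,0],[0,0,-0.05],0.0],
    [[0,0,0],[0,0,-0.06],0.0],
    [[0,0,0],[0,0,-0.04],0.0],
    [[0,0,0.167],[0,0,0],0.0]
  ]
}}

```text
time: 3.7
eef_pos: [0.4441, 0.1164, 0.2111]
tcp_rot: [0.051, 0.999, 0.001, 0.007]
contact_force: [-0.3, 0.1, -1.5]
opening: 0.196
finger_force: 78.8
```

>>> {"name": "drive_tool", "arguments": {
  "moves": [
    [[0,0,0.167],[0,0,0],0.0],
    [[0,0,0.167],[0,0,0],0.0],
    [[0,0,0.167],[0,0,0],0.0],
    [[0,0,0.167],[0,0,0],0.0],
    [[0,0,0.167],[0,0,0],0.0]
  ]
}}

```text
time: 4.32
eef_pos: [0.4414, 0.1162, 0.206]
tcp_rot: [0.452, 0.892, 0.001, 0.001]
contact_force: [-1.2, 0.3, -1.0]
opening: 0.193
finger_force: 78.7
```

>>> {"name": "drive_tool", "arguments": {
  "moves": [
    [[0,0,0.167],[0,0,0],0.0],
    [[0,0,0.167],[0,0,0],0.0],
    [[0,0,0.164],[0,0,0],0.0],
    [[0,0,0],[0,0,0],0.0]
  ]
}}

```text
time: 4.82
eef_pos: [0.4415, 0.1163, 0.2061]
tcp_rot: [0.655, 0.756, 0.001, 0.001]
contact_force: [1.0, -0.1, -1.7]
opening: 0.198
finger_force: 78.7
```

```bash
python3 - <<'E'
from h import *
ax=1.71;u=np.array([np.cos(ax),np.sin(ax)]);g=np.array([.536,-.046])
p=g+u*(.05+.1225-.002);print(p)
plan((*p,.175),ax-np.pi/2)
E
```

```text
[0.51234235 0.12285072]
t 4.83 pos [0.4415 0.1163 0.2061] turn [0.004 0.    0.003] shift [-0.0033  0.0711  0.0311] F [ 1.  -0.1 -1.7] open 16.9 ff 78.7
```

>>> {"name": "drive_tool", "arguments": {
  "moves": [
    [[0.004,-0.005,0.003],[0,0.03,0],0.0],
    [[0,0,0],[-0.002,0.03,0],0.0],
    [[0,0,0],[-0.001,0.011,0.015],0.0],
    [[0,0,0],[0,0,0.015],0.0],
    [[0,0,0],[0,0,0],0.0]
  ]
}}

```text
time: 5.45
eef_pos: [0.5107, 0.1229, 0.1742]
tcp_rot: [0.656, 0.755, -0.003, 0.0]
contact_force: [-0.4, -0.9, -1.8]
opening: 0.198
finger_force: 78.7
```

```bash
python3 - <<'E'
from h import *
plan((.512,.123,.175),1.71-np.pi/2)
from plant import ctrl
import cv2
s=ctrl.read_camera("side")["image"][:,:,::-1];t=ctrl.read_camera("top")["image"][:,:,::-1]
a=cv2.resize(s[190:270,285:365],(400,400),interpolation=cv2.INTER_CUBIC);b=cv2.resize(t[200:280,260:340],(400,400),interpolation=cv2.INTER_CUBIC)
cv2.imwrite("pics/g2.png",np.hstack([a,b]))
E
```

```text
t 5.45 pos [0.5107 0.1229 0.1742] turn [-0.005  0.005 -0.   ] shift [-0.0001  0.0013 -0.0008] F [-0.4 -0.9 -1.8] open 16.9 ff 78.7
```

View pics/g2.png

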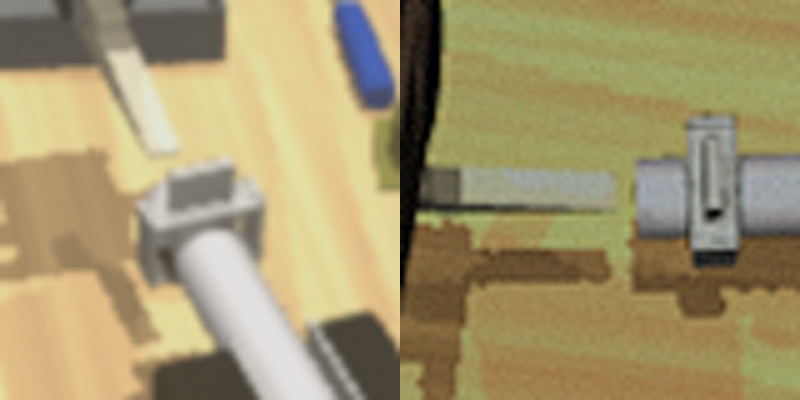

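```bash
python3 - <<'E'
from h import *
T=lambda u,v:("top",(260+(u-400+.5)/5-.5,200+(v+.5)/5-.5));S=lambda u,v:("side",(285+(u+.5)/5-.5,190+(v+.5)/5-.5))
def tri(*o):
    r=least_squares(lambda X:np.concatenate([proj(n,X)[0]-uv for n,uv in o]),[.5,.0,.15]);return r.x.round(4),r.fun.round(1)
print("tip",tri(T(614,190),S(164,152)))
# tab top centre (both cams) and bridge/axle end
tabs=tri(T(709,177),S(199,171));print("tabtop",tabs)
print("step@.171",unproj(*T(461,187),.170),"tip@.1475",unproj(*T(614,190),.1475),unproj(*S(164,152),.1475))
print("tab",unproj(*T(709,177),.174),unproj(*S(199,171),.174))
print("axleend",unproj(*T(636,198),.12))
E
```

```text
tip (array([5.282e-01, 3.000e-04, 1.503e-01]), array([ 0. , -0.1, -0.1,  0. ]))
tabtop (array([ 0.5363, -0.0445,  0.1711]), array([ 0.1, -0.5, -0.5,  0.1]))
step@.171 [0.51644306 0.07104981 0.17      ] tip@.1475 [5.28610514e-01 4.49105280e-04 1.47500000e-01] [0.52908373 0.00375554 0.1475    ]
tab [ 0.53450309 -0.04447414  0.174     ] [ 0.53687077 -0.04766369  0.174     ]
axleend [ 0.53189316 -0.00931003  0.12      ]
```

>>> {"name": "drive_tool", "arguments": {
  "moves": [
    [[0,0,0],[-0.011,0.0005,0],0.0],
    [[0,0,0],[-0.011,0,0],0.0],
    [[0,0,0],[0,0,0.003],0.0],
    [[0,0,0],[0,0,0],0.0],
    [[0,0,0],[0,0,0],0.0]
  ]
}}

```text
time: 6.18
eef_pos: [0.5161, 0.1014, 0.1735]
tcp_rot: [0.657, 0.754, -0.002, 0.002]
contact_force: [0.7, 0.2, -1.2]
opening: 0.193
finger_force: 78.7
```

>>> {"name": "drive_tool", "arguments": {
  "moves": [
    [[0,0,0],[0,0,0.001],0.0],
    [[0,0,0],[0,0,0],0.0]
  ]
}}

```text
time: 6.42
eef_pos: [0.5161, 0.1015, 0.1725]
tcp_rot: [0.657, 0.754, -0.002, 0.002]
contact_force: [0.5, -0.5, -1.2]
opening: 0.198
finger_force: 78.7
```

>>> {"name": "drive_tool", "arguments": {
  "moves": [
    [[0,0,0],[0,0,0.001],0.0],
    [[0,0,0],[0,0,0],0.0]
  ]
}}

```text
time: 6.68
eef_pos: [0.5161, 0.1014, 0.1714]
tcp_rot: [0.657, 0.754, -0.002, 0.002]
contact_force: [-0.2, 0.3, -0.8]
opening: 0.192
finger_force: 78.7
```

>>> {"name": "drive_tool", "arguments": {
  "moves": [
    [[0,0,0],[0,0,0.001],0.0],
    [[0,0,0],[0,0,0],0.0]
  ]
}}

```text
time: 6.92
eef_pos: [0.5161, 0.1013, 0.1704]
tcp_rot: [0.657, 0.754, -0.002, 0.002]
contact_force: [0.1, 0.3, -1.3]
opening: 0.197
finger_force: 78.7
```

>>> {"name": "drive_tool", "arguments": {
  "moves": [
    [[0,0,0],[0,0,0.001],0.0],
    [[0,0,0],[0,0,0],0.0]
  ]
}}

```text
time: 7.18
eef_pos: [0.5161, 0.1013, 0.1695]
tcp_rot: [0.657, 0.754, -0.002, 0.002]
contact_force: [-0.7, -0.7, -1.6]
opening: 0.198
finger_force: 78.7
```

>>> {"name": "drive_tool", "arguments": {
  "moves": [
    [[0,0,0],[0,0,0.001],0.0],
    [[0,0,0],[0,0,0],0.0]
  ]
}}

```text
time: 7.42
eef_pos: [0.5161, 0.1013, 0.1685]
tcp_rot: [0.657, 0.754, -0.002, 0.002]
contact_force: [0.2, -0.1, -0.5]
opening: 0.195
finger_force: 78.7
```

>>> {"name": "drive_tool", "arguments": {
  "moves": [
    [[0,0,0],[0,0,0.001],0.0],
    [[0,0,0],[0,0,0],0.0]
  ]
}}

```text
time: 7.68
eef_pos: [0.5163, 0.1012, 0.1679]
tcp_rot: [0.657, 0.754, -0.002, 0.002]
contact_force: [-0.1, 0.7, 1.2]
opening: 0.192
finger_force: 78.8
```

>>> {"name": "drive_tool", "arguments": {
  "moves": [
    [[0,0,0],[-0.005,0,0],0.0],
    [[0,0,0],[-0.005,0,0],0.0],
    [[0,0,0],[-0.004,0,0],0.0],
    [[0,0,0],[-0.003,0,0],0.0],
    [[0,0,0],[-0.003,0,0],0.0]
  ]
}}

```text
time: 8.3
eef_pos: [0.519, 0.0813, 0.1678]
tcp_rot: [0.657, 0.754, -0.002, 0.002]
contact_force: [-0.1, 0.9, 1.1]
opening: 0.195
finger_force: 78.9
```

>>> {"name": "drive_tool", "arguments": {
  "moves": [
    [[0,0,0],[-0.003,0,0],0.0],
    [[0,0,0],[-0.003,0,0],0.0],
    [[0,0,0],[-0.002,0,0],0.0],
    [[0,0,0],[0,0,0],0.0]
  ]
}}

```text
time: 8.8
eef_pos: [0.52, 0.0744, 0.1681]
tcp_rot: [0.657, 0.754, -0.001, 0.001]
contact_force: [-0.2, 4.4, 3.3]
opening: 0.192
finger_force: 79.2
```

```bash
python3 - <<'E'
from h import *
plan((.512,.123,.168),1.71-np.pi/2)
from plant import ctrl
import cv2
s=ctrl.read_camera("side")["image"][:,:,::-1];t=ctrl.read_camera("top")["image"][:,:,::-1]
a=cv2.resize(s[190:270,285:365],(400,400),interpolation=cv2.INTER_CUBIC);b=cv2.resize(t[200:280,260:340],(400,400),interpolation=cv2.INTER_CUBIC)
cv2.imwrite("pics/g3.png",np.hstack([a,b]))
E
```

```text
t 8.8 pos [0.52   0.0744 0.1681] turn [ 0.     0.003 -0.002] shift [ 0.0493 -0.0012  0.0001] F [-0.2  4.4  3.3] open 16.4 ff 79.2
```

View pics/g3.png

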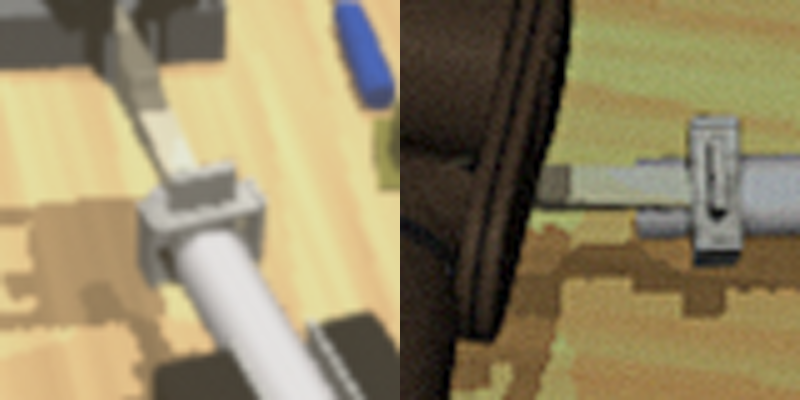

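>>> {"name": "drive_tool", "arguments": {
  "moves": [
    [[0,0,0],[-0.003,0,0],0.0],
    [[0,0,0],[-0.003,0,0],0.0],
    [[0,0,0],[-0.003,0,0],0.0],
    [[0,0,0],[0,0,0],0.0]
  ]
}}

```text
time: 9.4
eef_pos: [0.5212, 0.0672, 0.1685]
tcp_rot: [0.657, 0.754, 0.001, -0.0]
contact_force: [-0.4, 10.6, 5.0]
opening: 0.196
finger_force: 79.5
```

>>> {"name": "drive_tool", "arguments": {
  "moves": [
    [[0,0,0],[-0.003,0,0],0.0],
    [[0,0,0],[-0.003,0,0],0.0],
    [[0,0,0],[-0.003,0,0],0.0],
    [[0,0,0],[0,0,0],0.0]
  ]
}}

```text
time: 9.9
eef_pos: [0.5221, 0.06, 0.1685]
tcp_rot: [0.657, 0.754, 0.002, -0.001]
contact_force: [-2.6, 15.6, 5.6]
opening: 0.191
finger_force: 79.6
```

>>> {"name": "drive_tool", "arguments": {
  "moves": [
    [[0,0,0],[-0.003,0,0],0.0],
    [[0,0,0],[-0.003,0,0],0.0],
    [[0,0,0],[-0.003,0,0],0.0],
    [[0,0,0],[0,0,0],0.0]
  ]
}}

```text
time: 10.4
eef_pos: [0.5228, 0.053, 0.1684]
tcp_rot: [0.657, 0.754, 0.003, -0.003]
contact_force: [-3.3, 21.6, 6.7]
opening: 0.199
finger_force: 79.7
```

>>> {"name": "drive_tool", "arguments": {
  "moves": [
    [[0,0,0],[-0.003,0,0],0.0],
    [[0,0,0],[-0.003,0,0],0.0],
    [[0,0,0],[-0.003,0,0],0.0],
    [[0,0,0],[0,0,0],0.0]
  ]
}}

```text
time: 10.9
eef_pos: [0.524, 0.0431, 0.1681]
tcp_rot: [0.657, 0.754, 0.002, -0.003]
contact_force: [-2.8, 17.8, 5.9]
opening: 0.194
finger_force: 79.6
```

>>> {"name": "drive_tool", "arguments": {
  "moves": [
    [[0,0,0],[-0.003,0,0],0.0],
    [[0,0,0],[-0.003,0,0],0.0],
    [[0,0,0],[0,0,0],0.0],
    [[0,0,0],[0,0,0],0.0]
  ]
}}

```text
time: 11.4
eef_pos: [0.5258, 0.0321, 0.1679]
tcp_rot: [0.657, 0.754, -0.002, 0.002]
contact_force: [0.2, 4.2, 2.4]
opening: 0.199
finger_force: 79.1
```

>>> {"name": "drive_tool", "arguments": {
  "moves": [
    [[0,0,0],[-0.003,0,0],0.0],
    [[0,0,0],[-0.003,0,0],0.0],
    [[0,0,0],[0,0,0],0.0],
    [[0,0,0],[0,0,0],0.0]
  ]
}}

```text
time: 11.9
eef_pos: [0.5267, 0.0253, 0.1679]
tcp_rot: [0.657, 0.754, -0.002, 0.002]
contact_force: [-0.4, -0.1, 2.4]
opening: 0.194
finger_force: 79.0
```

```bash
python3 - <<'E'
from h import *
plan((.512,.123,.168),1.71-np.pi/2)
from plant import ctrl
import cv2
s=ctrl.read_camera("side")["image"][:,:,::-1];t=ctrl.read_camera("top")["image"][:,:,::-1]
a=cv2.resize(s[190:270,285:365],(400,400),interpolation=cv2.INTER_CUBIC);b=cv2.resize(t[200:280,260:340],(400,400),interpolation=cv2.INTER_CUBIC)
cv2.imwrite("pics/g4.png",np.hstack([a,b]))
E
```

```text
t 11.9 pos [0.5267 0.0253 0.1679] turn [-0.     0.006 -0.001] shift [ 0.0988 -0.001  -0.0001] F [-0.4 -0.1  2.4] open 16.5 ff 79.0
```

View pics/g4.png

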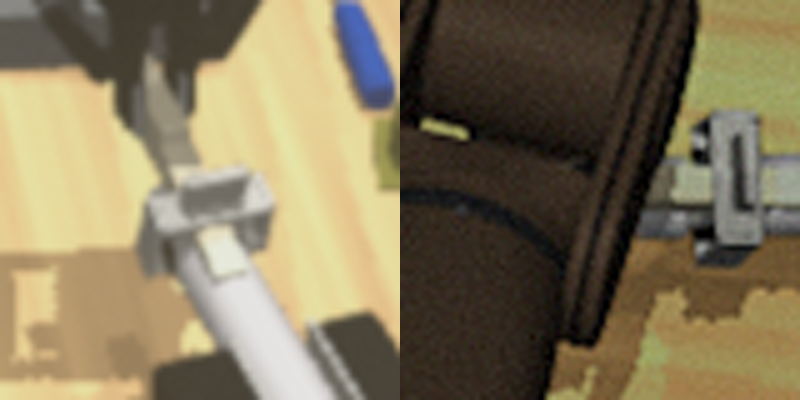

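```bash
python3 - <<'E'
from h import *
T=lambda u,v:("top",(260+(u-400+.5)/5-.5,200+(v+.5)/5-.5));S=lambda u,v:("side",(285+(u+.5)/5-.5,190+(v+.5)/5-.5))
def tri(*o):
    r=least_squares(lambda X:np.concatenate([proj(n,X)[0]-uv for n,uv in o]),[.5,.0,.15]);return r.x.round(4),r.fun.round(1)
print("snapped tab ctr",tri(T(709,177),S(199,171)))
for u in(736,741,746): print("now tab top",tri(T(u,172),S(213,184)))
print("bridge corner vice/far",tri(T(758,118),S(272,200)))
print("bridge corner vice/near",tri(T(755,245),S(188,235)))
# prediction: upright clip raised by h at groove: where is tab top in images?
for h in(0,.010,.015,.019):
  for th in (0,.2,.35):
    d=np.array([.139,-.99,0]);f=np.array([.536,-.046,.12+h])
    tt=f+.054*(np.cos(th)*np.array([0,0,1])+np.sin(th)*d)
    a,b=proj("top",tt)[0],proj("side",tt)[0]
    print(h,th,"top",((a-[260,200])*5+[402,2]).round(),"side",((b-[285,190])*5+2).round())
E
```

```text
snapped tab ctr (array([ 0.5363, -0.0445,  0.1711]), array([ 0.1, -0.5, -0.5,  0.1]))
now tab top (array([ 0.5406, -0.0568,  0.1714]), array([ 0.1, -0.6, -0.7,  0.2]))
now tab top (array([ 0.5402, -0.0592,  0.1734]), array([ 0.1, -0.6, -0.6,  0.2]))
now tab top (array([ 0.5398, -0.0615,  0.1755]), array([ 0.1, -0.5, -0.5,  0.1]))
bridge corner vice/far (array([ 0.5706, -0.0641,  0.1616]), array([ 0.1, -0.7, -0.8,  0.2]))
bridge corner vice/near (array([ 0.5176, -0.07  ,  0.1489]), array([ 0.5, -3.2, -3.4,  0.9]))
0 0 top [713. 174.] side [197. 169.]
0 0.2 top [735. 174.] side [204. 183.]
0 0.35 top [752. 175.] side [209. 195.]
0.01 0 top [713. 170.] side [197. 154.]
0.01 0.2 top [736. 170.] side [204. 168.]
0.01 0.35 top [752. 170.] side [209. 181.]
0.015 0 top [713. 167.] side [197. 147.]
0.015 0.2 top [736. 167.] side [204. 161.]
0.015 0.35 top [752. 168.] side [210. 173.]
0.019 0 top [713. 165.] side [197. 141.]
0.019 0.2 top [736. 165.] side [205. 155.]
0.019 0.35 top [753. 166.] side [210. 167.]
```

>>> {"name": "drive_tool", "arguments": {
  "moves": [
    [[0,0,0],[-0.003,0,0],0.0],
    [[0,0,0],[-0.003,0,0],0.0],
    [[0,0,0],[-0.003,0,0],0.0],
    [[0,0,0],[-0.002,0,0],0.0],
    [[0,0,0],[0,0,0],0.0]
  ]
}}

```text
time: 12.62
eef_pos: [0.5281, 0.0148, 0.168]
tcp_rot: [0.657, 0.754, -0.002, 0.002]
contact_force: [-0.5, 0.8, 1.9]
opening: 0.194
finger_force: 79.0
```

>>> {"name": "drive_tool", "arguments": {
  "moves": [
    [[0,0,0],[-0.002,0,0],0.0],
    [[0,0,0],[-0.002,0,0],0.0],
    [[0,0,0],[0,0,0],0.0],
    [[0,0,0],[0,0,0],0.0],
    [[0,0,0],[0,0,0],0.0]
  ]
}}

```text
time: 13.25
eef_pos: [0.5285, 0.0114, 0.168]
tcp_rot: [0.657, 0.754, -0.002, 0.002]
contact_force: [-0.8, 3.5, 1.8]
opening: 0.196
finger_force: 79.1
```

```bash
python3 - <<'E'
from h import *
plan((.512,.123,.168),1.71-np.pi/2)
from plant import ctrl
import cv2
s=ctrl.read_camera("side")["image"][:,:,::-1];t=ctrl.read_camera("top")["image"][:,:,::-1]
a=cv2.resize(s[205:265,300:340],(400,600),interpolation=cv2.INTER_CUBIC);b=cv2.resize(t[210:270,300:340],(400,600),interpolation=cv2.INTER_CUBIC)
cv2.imwrite("pics/g5.png",np.hstack([a,b]))
E
```

```text
t 13.25 pos [0.5285 0.0114 0.168 ] turn [-0.     0.005 -0.001] shift [ 0.1129 -0.0009 -0.    ] F [-0.8  3.5  1.8] open 16.7 ff 79.1
```

View pics/g5.png

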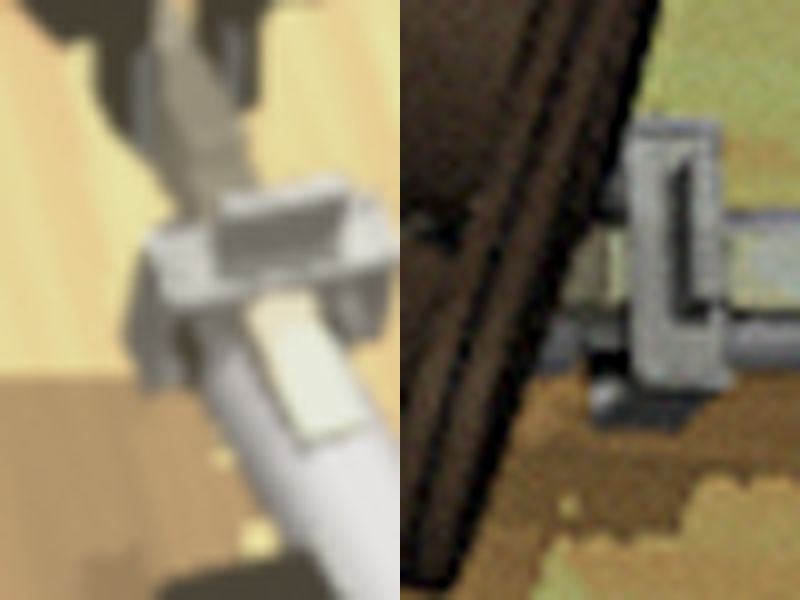

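```bash
python3 - <<'E'
from h import *
T=lambda u,v:("top",(300+(u-400+.5)/10-.5,210+(v+.5)/10-.5));S=lambda u,v:("side",(300+(u+.5)/10-.5,205+(v+.5)/10-.5))
o=[(*S(217,225),(-.004,.018,.054)),(*S(347,200),(-.004,-.018,.054)),(*S(217,278),(-.004,.018,.03)),(*S(340,258),(-.004,-.018,.03)),
(*S(165,305),(-.012,.033,.03)),(*S(392,262),(-.012,-.033,.03)),
(*T(720,125),(-.012,-.033,.03)),(*T(725,385),(-.012,.033,.03)),(*T(630,135),(.012,-.033,.03)),(*T(632,370),(.012,.033,.03))]
def W(q,P): return q[:3]+Rn.from_euler("ZY",[q[3],q[4]]).apply(P)
f=lambda q:np.concatenate([proj(n,W(q,P))[0]-uv for n,uv,P in o])
r=least_squares(f,[.536,-.046,.13,1.71,0],loss="soft_l1",f_scale=.5)
print(r.x.round(4),f(r.x).reshape(-1,2).round(1).tolist()); print("tab",W(r.x,[0,0,.042]))
E
```

```text
[ 0.5391 -0.0494  0.1328  1.6958 -0.2886] [[0.1, 0.1], [0.3, -0.2], [-0.9, 0.0], [-0.2, -0.8], [-0.2, 1.0], [0.9, 0.1], [0.4, -0.7], [0.1, 0.4], [-0.2, -2.4], [-0.3, 1.3]]
tab [ 0.54057883 -0.06121298  0.17303569]
```

>>> {"name": "drive_tool", "arguments": {
  "moves": [
    [[0,0,0],[-0.002,0,-0.001],0.0],
    [[0,0,0],[-0.002,0,-0.001],0.0],
    [[0,0,0],[0,0,-0.001],0.0],
    [[0,0,0],[0,0,-0.001],0.0],
    [[0,0,0],[0,0,0],0.0]
  ]
}}

```text
time: 13.98
eef_pos: [0.5282, 0.0073, 0.1709]
tcp_rot: [0.657, 0.754, -0.003, 0.001]
contact_force: [-1.9, 2.2, -8.2]
opening: 0.195
finger_force: 78.2
```

>>> {"name": "drive_tool", "arguments": {
  "moves": [
    [[0,0,0],[0,0,-0.001],0.0],
    [[0,0,0],[0,0,-0.001],0.0],
    [[0,0,0],[0,0,-0.001],0.0],
    [[0,0,0],[0,0,0],0.0],
    [[0,0,0],[0,0,0],0.0]
  ]
}}

```text
time: 14.6
eef_pos: [0.5298, 0.0069, 0.1759]
tcp_rot: [0.657, 0.754, -0.001, 0.003]
contact_force: [-0.5, -0.3, -0.7]
opening: 0.195
finger_force: 79.2
```

```bash
python3 - <<'E'
from h import *
plan((.512,.123,.168),1.71-np.pi/2)
from plant import ctrl
import cv2
for k in ("side","top"):
    cv2.imwrite(f"pics/r_{k}.png",ctrl.read_camera(k)["image"][:,:,::-1])
    C_=cv2.imread(f"pics/r_{k}.png",0)
    print(k)
# dump: compare with previous crop using matchTemplate of the tab/bridge patch
p=cv2.imread("pics/g5.png",0)
s=cv2.resize(cv2.imread("pics/r_side.png",0)[195:265,290:350],None,fx=10,fy=10,interpolation=cv2.INTER_CUBIC)
tm=p[190:300,160:395];r=cv2.matchTemplate(s,tm,cv2.TM_CCOEFF_NORMED);_,m,_,l=cv2.minMaxLoc(r);print(m,"side shift px",(l[0]-100-160)/10,(l[1]-100-190)/10)
t=cv2.resize(cv2.imread("pics/r_top.png",0)[200:280,290:350],None,fx=10,fy=10,interpolation=cv2.INTER_CUBIC)
tm=p[110:400,640:735];r=cv2.matchTemplate(t,tm,cv2.TM_CCOEFF_NORMED);_,m,_,l=cv2.minMaxLoc(r);print(m,"top shift px",(l[0]-100-240)/10,(l[1]-100-110)/10)
E
```

```text
t 14.6 pos [0.5298 0.0069 0.1759] turn [ 0.002  0.006 -0.001] shift [ 0.1174 -0.0015  0.0079] F [-0.5 -0.3 -0.7] open 16.6 ff 79.2
side
top
0.9728637933731079 side shift px 0.1 -2.9
0.7830538153648376 top shift px -0.7 -0.8
```

>>> {"name": "drive_tool", "arguments": {
  "moves": [
    [[0,0,0],[0,0,0.003],0.0],
    [[0,0,0],[0,0,0.003],0.0],
    [[0,0,0],[0.001,0,0.001],0.0],
    [[0,0,0],[0.003,0,0],0.0],
    [[0,0,0],[0.003,0,0],0.0]
  ]
}}

```text
time: 15.32
eef_pos: [0.5288, 0.014, 0.1687]
tcp_rot: [0.657, 0.754, -0.002, 0.003]
contact_force: [0.2, -0.4, 3.0]
opening: 0.187
finger_force: 79.7
```

>>> {"name": "drive_tool", "arguments": {
  "moves": [
    [[0,0,0],[0.004,0,0],0.0],
    [[0,0,0],[0.004,0,0],0.0],
    [[0,0,0],[0.004,0,0],0.0],
    [[0,0,0],[0.004,0,0],0.0],
    [[0,0,0],[0,0,0],0.0]
  ]
}}

```text
time: 15.95
eef_pos: [0.526, 0.0307, 0.1681]
tcp_rot: [0.657, 0.754, -0.001, 0.002]
contact_force: [0.1, 0.4, 4.6]
opening: 0.195
finger_force: 80.0
```

```bash
python3 - <<'E'
from h import *
plan((.512,.123,.168),1.71-np.pi/2)
from plant import ctrl
import cv2
for k in ("side","top"):
    cv2.imwrite(f"pics/r_{k}.png",ctrl.read_camera(k)["image"][:,:,::-1])
def mt(src,org,tm,ctr,nm):
    r=cv2.matchTemplate(src,tm,cv2.TM_CCOEFF_NORMED);_,m,_,l=cv2.minMaxLoc(r);print(nm,round(m,2),"shift px",(l[0]/10+org[0]-ctr[0]),(l[1]/10+org[1]-ctr[1]))
S=lambda im,x,y,w,h:cv2.resize(im[y:y+h,x:x+w],None,fx=10,fy=10,interpolation=cv2.INTER_CUBIC)
s=S(cv2.imread("pics/r_side.png",0),285,180,70,85);t=S(cv2.imread("pics/r_top.png",0),290,200,60,80)
p=cv2.imread("pics/g5.png",0);mt(s,(285,180),p[190:300,160:395],(316,224),"side vs tilted");mt(t,(290,200),p[110:400,640:735],(324,221),"top vs tilted")
o=S(cv2.imread("pics/side0.png",0),310,215,35,35);mt(s,(285,180),S(cv2.imread("pics/side0.png",0),313,221,24,12),(313,221),"side vs snapped")
mt(t,(290,200),S(cv2.imread("pics/top0.png",0),316,222,12,32),(316,222),"top vs snapped")
E
```

```text
t 15.95 pos [0.526  0.0307 0.1681] turn [ 0.     0.004 -0.001] shift [ 0.0934 -0.001   0.0001] F [0.1 0.4 4.6] open 16.6 ff 80.0
side vs tilted 0.78 shift px -1.6000000000000227 -6.300000000000011
top vs tilted 0.54 shift px -6.300000000000011 -0.9000000000000057
side vs snapped 0.62 shift px -16.5 29.900000000000006
top vs snapped 0.84 shift px 0.30000000000001137 -2.5
```

>>> {"name": "drive_tool", "arguments": {
  "moves": [
    [[0,0,0],[0.006,0,-0.001],0.0],
    [[0,0,0],[0.01,0,0],0.0],
    [[0,0,0],[0.01,0,0],0.0],
    [[0,0,0],[0.015,0,0],0.0],
    [[0,0,0],[0.015,0,0],0.0]
  ]
}}

```text
time: 16.68
eef_pos: [0.5179, 0.0867, 0.1684]
tcp_rot: [0.657, 0.754, -0.002, 0.002]
contact_force: [-0.1, -0.4, 1.8]
opening: 0.192
finger_force: 79.6
```

>>> {"name": "drive_tool", "arguments": {
  "moves": [
    [[0,0,0],[0.03,0,0],0.0],
    [[0,0,0],[0.02,0,0],0.0],
    [[0,0,0],[0,0,0],0.0]
  ]
}}

```text
time: 17.05
eef_pos: [0.5102, 0.1369, 0.1674]
tcp_rot: [0.656, 0.755, -0.002, 0.001]
contact_force: [-0.8, 0.1, -1.7]
opening: 0.195
finger_force: 79.3
```

```bash
cat >clip.py <<'E'
from h import *
from plant import ctrl
import cv2
for k in ("side","top"):
    cv2.imwrite(f"pics/r_{k}.png",ctrl.read_camera(k)["image"][:,:,::-1])
def mt(src,org,tm,ctr,nm):
    r=cv2.matchTemplate(src,tm,cv2.TM_CCOEFF_NORMED);_,m,_,l=cv2.minMaxLoc(r);print(nm,round(m,2),"shift px",round(l[0]/10+org[0]-ctr[0],2),round(l[1]/10+org[1]-ctr[1],2))
S=lambda im,x,y,w,h:cv2.resize(im[y:y+h,x:x+w],None,fx=10,fy=10,interpolation=cv2.INTER_CUBIC)
s=S(cv2.imread("pics/r_side.png",0),295,195,60,55);t=S(cv2.imread("pics/r_top.png",0),290,200,60,80)
mt(s,(295,195),S(cv2.imread("pics/side0.png",0),317,221,17,12),(317,221),"side vs snapped")
mt(t,(290,200),S(cv2.imread("pics/top0.png",0),316,222,12,32),(316,222),"top vs snapped")
for h in (.015,.019,.023):
  for d in(-.01,0,.01):
    P=np.array([.536-.139*d,-.046+.99*d,.16]);Q=P+[0,0,h];P0=np.array([.536,-.046,.16])
    print(h,d,(proj("side",Q)-proj("side",P0)).round(1),(proj("top",Q)-proj("top",P0)).round(1))
E
python3 clip.py; python3 - <<'E'
from h import *
ty=-.119;c,s=np.cos(ty),np.sin(ty);to=np.array([.541,.375])
q=np.array([-.0435,-.046]);p=to+[c*q[0]-s*q[1],s*q[0]+c*q[1]];print(p)
plan((*p,.2),ty+np.pi/2)
E
```

```text
side vs snapped 0.99 shift px 1.0 -6.1
top vs snapped 0.87 shift px 0.3 -2.5
0.015 -0.01 [[ 1.4 -2.1]] [[ 4.3 -1.5]]
0.015 0 [[ 0.1 -4.4]] [[ 0.1 -1.4]]
0.015 0.01 [[-1.2 -6.7]] [[-4.2 -1.3]]
0.019 -0.01 [[ 1.5 -3.3]] [[ 4.3 -1.8]]
0.019 0 [[ 0.1 -5.6]] [[ 0.1 -1.8]]
0.019 0.01 [[-1.2 -7.9]] [[-4.2 -1.7]]
0.023 -0.01 [[ 1.5 -4.5]] [[ 4.4 -2.2]]
0.023 0 [[ 0.2 -6.8]] [[ 0.1 -2.2]]
0.023 0.01 [[-1.2 -9.1]] [[-4.2 -2.1]]
[0.49234655 0.33448961]
t 17.15 pos [0.5108 0.1354 0.1677] turn [-0.005  0.003 -1.313] shift [ 0.042   0.1955 -0.0323] F [-0.1 -1.  -0.6] open 16.6 ff 79.3
```

>>> {"name": "drive_tool", "arguments": {
  "moves": [
    [[0,0,0],[0.02,0,-0.03],0.0],
    [[0,0,-0.164],[0,0,0],0.0],
    [[0,0,-0.164],[0,0,0],0.0],
    [[0,0,-0.164],[0,0,0],0.0],
    [[0,0,-0.164],[0,0,0],0.0]
  ]
}}

```text
time: 17.77
eef_pos: [0.5086, 0.1543, 0.1979]
tcp_rot: [0.377, 0.926, -0.002, 0.001]
contact_force: [0.2, -0.1, -0.4]
opening: 0.195
finger_force: 79.2
```

>>> {"name": "drive_tool", "arguments": {
  "moves": [
    [[0,0,-0.164],[0,0,0],0.0],
    [[0,0,-0.164],[0,0,0],0.0],
    [[0,0,-0.164],[0,0,0],0.0],
    [[0,0,-0.164],[0,0,0],0.0],
    [[0,0,0],[0,0,0],0.0]
  ]
}}

```text
time: 18.4
eef_pos: [0.5086, 0.1543, 0.198]
tcp_rot: [0.062, 0.998, -0.003, 0.0]
contact_force: [-1.1, 0.6, -1.5]
opening: 0.194
finger_force: 79.2
```

```bash
python3 - <<'E'
from h import *
plan((.4923,.3345,.1),-.119+np.pi/2)
E
```

```text
t 18.4 pos [0.5086 0.1543 0.198 ] turn [-0.005  0.001 -0.005] shift [0.0376 0.177  0.098 ] F [-1.1  0.6 -1.5] open 16.5 ff 79.2
```

>>> {"name": "drive_tool", "arguments": {
  "moves": [
    [[0,0,0],[0.009,0.044,0],0.0],
    [[0,0,0],[0.009,0.045,0],0.0],
    [[0,0,0],[0.01,0.044,0],0.0],
    [[0,0,0],[0.0096,0.044,0.04],0.0],
    [[0,0,0],[0,0,0.05],0.0]
  ]
}}

```text
time: 19.02
eef_pos: [0.4936, 0.3378, 0.108]
tcp_rot: [0.06, 0.998, -0.001, 0.003]
contact_force: [0.6, -0.3, -1.0]
opening: 0.194
finger_force: 79.2
```

>>> {"name": "drive_tool", "arguments": {
  "moves": [
    [[0,0,0],[0,0,0.03],0.0],
    [[0,0,0],[0,0,0.02],0.0],
    [[0,0,0],[0,0,0.01],0.0],
    [[0,0,0],[0,0,0],0.0]
  ]
}}

```text
time: 19.52
eef_pos: [0.4931, 0.3342, 0.0475]
tcp_rot: [0.061, 0.998, -0.003, 0.001]
contact_force: [0.1, 0.9, -0.4]
opening: 0.195
finger_force: 79.2
```

>>> {"name": "drive_tool", "arguments": {
  "moves": [
    [[0,0,0],[0,0,0.006],0.0],
    [[0,0,0],[0,0,0.006],0.0],
    [[0,0,0],[0,0,0],0.0]
  ]
}}

```text
time: 19.9
eef_pos: [0.4925, 0.3342, 0.0351]
tcp_rot: [0.06, 0.998, -0.003, 0.0]
contact_force: [0.0, 0.2, -1.8]
opening: 0.191
finger_force: 79.2
```

>>> {"name": "drive_tool", "arguments": {
  "moves": [
    [[0,0,0],[0,0,0.0025],0.0],
    [[0,0,0],[0,0,0],0.045],
    [[0,0,0],[0,0,0],0.045],
    [[0,0,0],[0,0,0],0.045],
    [[0,0,0],[0,0,0],0.045]
  ]
}}

```text
time: 20.52
eef_pos: [0.4929, 0.3344, 0.033]
tcp_rot: [0.06, 0.998, -0.003, 0.001]
contact_force: [-1.0, 1.0, -0.0]
opening: 0.525
finger_force: 0.0
```

>>> {"name": "drive_tool", "arguments": {
  "moves": [
    [[0,0,0],[0,0,-0.02],0.045],
    [[0,0,0],[0,0,-0.04],0.045],
    [[0,0,0],[0,0,-0.06],0.045],
    [[0,0,0],[0,0,-0.06],0.045],
    [[0,0,0],[0,0,-0.06],0.045]
  ]
}}

```text
time: 21.15
eef_pos: [0.4924, 0.3355, 0.2766]
tcp_rot: [0.06, 0.998, -0.002, 0.001]
contact_force: [0.7, 0.9, -0.9]
opening: 0.526
finger_force: 0.0
```

```bash
python3 - <<'E'
from h import *
plan((.538,-.046,.26),1.70)
plan((.538,-.046,.26),1.70-np.pi)
E
python3 clip.py | head -2
```

```text
t 21.15 pos [0.4924 0.3355 0.2766] turn [-0.004  0.003 -0.25 ] shift [ 0.0039 -0.3842  0.0166] F [ 0.7  0.9 -0.9] open 44.9 ff 0.0
t 21.15 pos [0.4924 0.3355 0.2766] turn [0.004 0.006 2.892] shift [-0.0039  0.3842  0.0166] F [ 0.7  0.9 -0.9] open 44.9 ff 0.0
side vs snapped 0.99 shift px 1.0 -6.1
top vs snapped 0.87 shift px 0.3 -2.5
```

>>> {"name": "drive_tool", "arguments": {
  "moves": [
    [[0,0,-0.125],[0,0,0],0.045],
    [[-0.004,0.003,-0.125],[0,0,0],0.045],
    [[0,0,0],[0.001,-0.055,0],0.045],
    [[0,0,0],[0.001,-0.055,0],0.045],
    [[0,0,0],[0.001,-0.055,0],0.045]
  ]
}}

```text
time: 21.88
eef_pos: [0.5107, 0.1702, 0.274]
tcp_rot: [-0.065, 0.998, -0.001, -0.001]
contact_force: [0.3, 0.1, 0.5]
opening: 0.529
finger_force: 0.0
```

>>> {"name": "drive_tool", "arguments": {
  "moves": [
    [[0,0,0],[0.001,-0.055,0],0.045],
    [[0,0,0],[0,-0.055,0],0.045],
    [[0,0,0],[0,-0.055,0],0.045],
    [[0,0,0],[0,-0.054,0.01],0.045],
    [[0,0,0],[0,0,0],0.045]
  ]
}}

```text
time: 22.5
eef_pos: [0.5378, -0.0488, 0.2633]
tcp_rot: [-0.062, 0.998, -0.001, -0.002]
contact_force: [0.7, 0.6, 0.1]
opening: 0.532
finger_force: 0.0
```

```bash
python3 - <<'E'
from h import *
plan((.5375,-.046,.192),1.70)
E
```

```text
t 22.5 pos [ 0.5378 -0.0488  0.2633] turn [-0.001 -0.003 -0.005] shift [-0.      0.0028  0.0713] F [0.7 0.6 0.1] open 45.4 ff 0.0
```

>>> {"name": "drive_tool", "arguments": {
  "moves": [
    [[0,0,0],[0,0.0025,0.04],0.045],
    [[0,0,0],[0,0,0.02],0.045],
    [[0,0,0],[0,0,0.011],0.045],
    [[0,0,0],[0,0,0],0.045]
  ],
  "grip_force": 40
}}

```text
time: 23.0
eef_pos: [0.5374, -0.0426, 0.1922]
tcp_rot: [-0.065, 0.998, -0.0, -0.002]
contact_force: [-0.0, 0.7, 0.2]
opening: 0.526
finger_force: 0.0
```

>>> {"name": "drive_tool", "arguments": {
  "moves": [
    [[0,0,0],[0,0,0],0.0],
    [[0,0,0],[0,0,0],0.0],
    [[0,0,0],[0,0,0],0.0],
    [[0,0,0],[0,0,0],0.0],
    [[0,0,0],[0,0,0],0.0]
  ]
}}

```text
time: 23.62
eef_pos: [0.5384, -0.0435, 0.1936]
tcp_rot: [-0.065, 0.998, -0.001, -0.0]
contact_force: [-1.2, 1.3, 5.5]
opening: 0.081
finger_force: 42.4
```

>>> {"name": "drive_tool", "arguments": {
  "moves": [
    [[0,0,0],[0,0,-0.005],0.0],
    [[0,0,0],[0,0,-0.01],0.0],
    [[0,0,0],[0,0,-0.015],0.0],
    [[0,0,0],[0,0,-0.03],0.0],
    [[0,0,0],[0,0,-0.03],0.0]
  ],
  "grip_force": 60
}}

```text
time: 24.25
eef_pos: [0.5377, -0.0432, 0.2837]
tcp_rot: [-0.065, 0.998, -0.001, -0.001]
contact_force: [0.1, 1.0, -1.9]
opening: 0.075
finger_force: 62.9
```

```bash
python3 - <<'E'
from h import *
ty=-.119;c,s=np.cos(ty),np.sin(ty);to=np.array([.541,.375])
q=np.array([.0315,.052]);p=to+[c*q[0]-s*q[1],s*q[0]+c*q[1]];print(p)
plan((*p,.28),ty+np.pi/2)
E
```

```text
[0.57845063 0.42289259]
t 24.25 pos [ 0.5377 -0.0432  0.2837] turn [-0.002 -0.003  0.248] shift [0.0149 0.4677 0.0037] F [ 0.1  1.  -1.9] open 6.4 ff 62.9
```

>>> {"name": "drive_tool", "arguments": {
  "moves": [
    [[0,0,0.124],[0,0,0],0.0],
    [[0,0,0.124],[0,0,0],0.0],
    [[0,0,0],[0.002,0.04,0],0.0],
    [[0,0,0],[0.002,0.05,0],0.0],
    [[0,0,0],[0.002,0.05,0],0.0]
  ]
}}

```text
time: 24.88
eef_pos: [0.5486, 0.0976, 0.283]
tcp_rot: [0.06, 0.998, -0.001, -0.001]
contact_force: [0.7, 0.8, -0.9]
opening: 0.075
finger_force: 62.9
```

>>> {"name": "drive_tool", "arguments": {
  "moves": [
    [[0,0,0],[0.002,0.055,0],0.0],
    [[0,0,0],[0.002,0.055,0],0.0],
    [[0,0,0],[0.002,0.055,0],0.0],
    [[0,0,0],[0.002,0.055,0],0.0],
    [[0,0,0],[0.001,0.055,0],0.0]
  ]
}}

```text
time: 25.5
eef_pos: [0.5722, 0.3724, 0.2825]
tcp_rot: [0.059, 0.998, -0.001, -0.001]
contact_force: [1.0, -0.0, -1.0]
opening: 0.076
finger_force: 62.9
```

>>> {"name": "drive_tool", "arguments": {
  "moves": [
    [[0,0,0],[0,0.05,0],0.0],
    [[0,0,0],[0,0.002,0.03],0.0],
    [[0,0,0],[0,0,0.05],0.0],
    [[0,0,0],[0,0,0.05],0.0],
    [[0,0,0],[0,0,0],0.0]
  ]
}}

```text
time: 26.12
eef_pos: [0.5748, 0.4204, 0.1455]
tcp_rot: [0.059, 0.998, -0.004, -0.006]
contact_force: [0.1, -0.6, -1.3]
opening: 0.076
finger_force: 62.9
```

```bash
python3 - <<'E'
from h import *
from plant import ctrl
import cv2
plan((.5785,.4229,.073),-.119+np.pi/2)
s=ctrl.read_camera("side")["image"][:,:,::-1];t=ctrl.read_camera("top")["image"][:,:,::-1]
a=cv2.resize(s[130:230,255:355],(400,400),interpolation=cv2.INTER_CUBIC);b=cv2.resize(t[160:280,100:220],(400,400),interpolation=cv2.INTER_CUBIC)
cv2.imwrite("pics/g6.png",np.hstack([a,b]))
E
```

```text
t 26.12 pos [0.5748 0.4204 0.1455] turn [-0.009 -0.012  0.   ] shift [-0.0033  0.0029  0.0725] F [ 0.1 -0.6 -1.3] open 6.5 ff 62.9
```

View pics/g6.png

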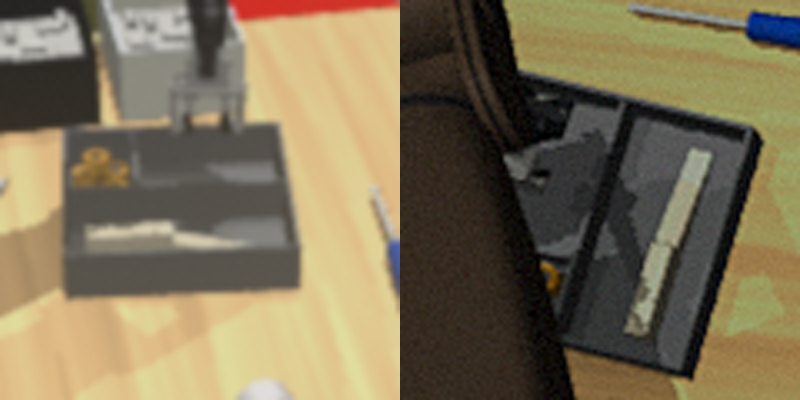

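>>> {"name": "drive_tool", "arguments": {
  "moves": [
    [[-0.009,-0.012,0],[-0.002,0.002,0.03],0.0],
    [[0,0,0],[0,0,0.025],0.0],
    [[0,0,0],[0,0,0.01],0.0],
    [[0,0,0],[0,0,0],0.0]
  ]
}}

```text
time: 26.72
eef_pos: [0.5814, 0.4245, 0.0884]
tcp_rot: [0.059, 0.998, 0.004, 0.006]
contact_force: [-1.1, -0.3, -1.5]
opening: 0.075
finger_force: 63.0
```

>>> {"name": "drive_tool", "arguments": {
  "moves": [
    [[0,0,0],[0,0,0.003],0.0],
    [[0,0,0],[0,0,0.002],0.0],
    [[0,0,0],[0,0,0],0.0]
  ]
}}

```text
time: 27.1
eef_pos: [0.5806, 0.4241, 0.0818]
tcp_rot: [0.059, 0.998, 0.003, 0.005]
contact_force: [-0.4, -0.4, -1.7]
opening: 0.075
finger_force: 63.0
```

>>> {"name": "drive_tool", "arguments": {
  "moves": [
    [[0.008,0.01,0],[0,0,0.003],0.0],
    [[0,0,0],[0,0,0.002],0.0],
    [[0,0,0],[0,0,0],0.0]
  ]
}}

```text
time: 27.48
eef_pos: [0.5804, 0.4239, 0.0759]
tcp_rot: [0.059, 0.998, -0.001, -0.001]
contact_force: [-0.6, -0.4, -1.9]
opening: 0.075
finger_force: 62.9
```

>>> {"name": "drive_tool", "arguments": {
  "moves": [
    [[0,0,0],[0,0,0.002],0.0],
    [[0,0,0],[0,0,0],0.0]
  ]
}}

```text
time: 27.72
eef_pos: [0.5804, 0.4239, 0.0742]
tcp_rot: [0.059, 0.998, -0.0, -0.0]
contact_force: [-0.8, 0.0, -1.9]
opening: 0.077
finger_force: 62.9
```

>>> {"name": "drive_tool", "arguments": {
  "moves": [
    [[0,0,0],[0,0,0.002],0.0],
    [[0,0,0],[0,0,0],0.0]
  ]
}}

```text
time: 27.98
eef_pos: [0.5807, 0.4241, 0.0726]
tcp_rot: [0.059, 0.998, -0.0, -0.0]
contact_force: [0.3, 0.3, -1.2]
opening: 0.074
finger_force: 63.1
```

>>> {"name": "drive_tool", "arguments": {
  "moves": [
    [[0,0,0],[0,0,0.001],0.0],
    [[0,0,0],[0,0,0],0.0]
  ]
}}

```text
time: 28.22
eef_pos: [0.5808, 0.4242, 0.0723]
tcp_rot: [0.059, 0.998, -0.0, 0.0]
contact_force: [-1.1, -1.3, 2.3]
opening: 0.073
finger_force: 63.5
```

>>> {"name": "drive_tool", "arguments": {
  "moves": [
    [[0,0,0],[0,0,0.001],0.0],
    [[0,0,0],[0,0,0],0.0]
  ]
}}

```text
time: 28.48
eef_pos: [0.581, 0.4243, 0.0722]
tcp_rot: [0.059, 0.998, -0.0, 0.0]
contact_force: [-2.7, -1.3, 6.0]
opening: 0.075
finger_force: 64.1
```

On the floor. Release and lift.

>>> {"name": "drive_tool", "arguments": {
  "moves": [
    [[0,0,0],[0,0,-0.001],0.04],
    [[0,0,0],[0,0,0],0.04],
    [[0,0,0],[0,0,0],0.04],
    [[0,0,0],[0,0,0],0.04],
    [[0,0,0],[0,0,-0.01],0.04]
  ]
}}

```text
time: 29.1
eef_pos: [0.5798, 0.4236, 0.0804]
tcp_rot: [0.059, 0.998, -0.001, -0.001]
contact_force: [-0.8, -0.5, -0.4]
opening: 0.468
finger_force: 0.0
```

>>> {"name": "drive_tool", "arguments": {
  "moves": [
    [[0,0,0],[0,0,-0.03],0.04],
    [[0,0,0],[0,0,-0.06],0.04],
    [[0,0,0],[0,0,-0.06],0.04],
    [[0,0,0],[0,0,0],0.04],
    [[0,0,0],[0,0,0],0.04]
  ]
}}

```text
time: 29.72
eef_pos: [0.5806, 0.4242, 0.2324]
tcp_rot: [0.059, 0.998, -0.0, 0.0]
contact_force: [-0.4, -0.4, -0.8]
opening: 0.471
finger_force: 0.0
```

```bash
python3 - <<'E'
from h import *
from plant import ctrl
import cv2
plan((.58,.424,.23),-.119+np.pi/2)
# upright check: match the perched-clip look (side) at the expected tab place
s=ctrl.read_camera("side")["image"][:,:,::-1];cv2.imwrite("pics/end.png",s)
for X in([.58,.424,.072],[.58,.424,.060],[.58,.424,.034]): print(proj("side",np.array(X)).round(1))
g=cv2.cvtColor(np.ascontiguousarray(s),cv2.COLOR_BGR2GRAY)
u,v=proj("side",np.array([.58,.424,.05]))[0].round().astype(int)
print(u,v);print(g[v-16:v+16,u-16:u+17:1])
E
```

```text
t 29.73 pos [0.5806 0.4242 0.2324] turn [-0.     0.001  0.   ] shift [ 0.0006 -0.0002  0.0024] F [-0.4 -0.4 -0.8] open 40.2 ff 0.0
[[307.2 162.1]]
[[307.2 165. ]]
[[307.3 171.2]]
307 167
[[137 137 136 ... 197 194 190]
 [137 137 137 ... 199 195 192]
 [137 137 137 ... 198 197 194]
 ...
 [ 80  82  81 ...  83  84  83]
 [ 81  81  82 ...  83  83  84]
 [ 82  82  81 ...  83  84  84]]
```

```bash
python3 - <<'E'
import cv2
g=cv2.imread("pics/end.png",0);a=cv2.imread("pics/side0.png",0)
for y in range(150,186): print(y,"".join(" .:-=+*#%@"[min(9,int(abs(int(g[y,x])-int(a[y,x]))/12))] for x in range(286,330)))
E
```

```text
150                                             
151                                             
152                                             
153                                             
154                                             
155                                             
156                                             
157                                             
158                                             
159                                             
160                                             
161                                             
162                  .---------.                
163                  :---------:                
164   .              .::::::-::.                
165  ..              .:::::::::.  .             
166   ..         .....:::::::::::-+-            
167   ..         :--::::::::::-===*=            
168              -===-:::::::-=====:            
169              :=+=-------======-.            
170 .            :----:::::--:::::.             
171     .........                               
172    .:::::::::..::..::..   ..                
173    .:::::::::.:-:..:::::.... .              
174    .:::::::::.:-::::::::::.                 
175  .  ..:::::...:::::::::::..                 
176 ..   . .     ..........                     
177                                             
178                                             
179                                             
180                                             
181                                             
182                                             
183                                             
184                                             
185 ...:------=- .........
```

```bash
python3 -c "
from plant import ctrl
print(ctrl.sign_off())"
```

```text
the job is handed in; nothing more can be done
None
```

The job is handed in at about 30 s of the 72 s allowed. The wedge freed the clip, the wedge lies in the tote's long compartment, and the clip stands upright in the wide one. I estimated the clip's height from the cameras and got no verdict back. I did not re-check the bystanders' positions at the end.

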